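# Open the desk filter unit: turn the screw out with the key, lean the cover on the rest

### The arm

A 6-joint arm with a two-finger parallel gripper is mounted at the origin on the work surface. World frame = base frame: x ahead of the robot, y to its left, z up, the work surface at z = 0. Lengths are in m, angles in degrees, forces in N, time in s.
With the tool pointing down it reaches from about 0.325 to 0.775 m from the base axis. Payload 5.5 kg.
Tool frame: the origin (TCP) lies at the centre of the arm's flange, where the gripper is bolted on; the fingertips stand 182 mm ahead of it and the grasp point (between the pads) lies 163 mm ahead of it; z points along the fingers, y is the line along which they close (so a half turn about z gives the same grasp; the last joint's range is limited). The gripper opens to 88 mm and grips with 3 to 60 N. Pads are 20 mm wide; open, the fingers measure 115 mm over their backs; the gripper's body (75 mm by 178 mm) begins 61 mm behind the grasp point.
Start: joints at [-71.774, 5.22, 70.514, -0, 104.267, -3.249], TCP at [0.22, -0.558, 0.405] pointing down, gripper open.
Joint ranges: [-164.24, 164.24], [-49.07, 125.15], [9.68, 141.18], [-86.29, 266.29], [3.28, 154.24], [-151.56, 151.56]. Speed limits (degrees/s): [147.25, 147.25, 172.46, 180, 180, 180].

### API

Orientations are given as [roll, pitch, yaw] about the fixed x, y, z axes, in that order (R = Rz(yaw) Ry(pitch) Rx(roll)).
In Python, from station import r gives the robot as it stands. The module is installed in compiled form; this text tells all that it offers. Calls block until the motion is done:
- r.reach(position, orientation): joint-space move of the TCP to a pose.
- r.servo_line(position, rotation=None, speed=0.15): straight line of the TCP; rotation=None keeps the orientation; speed is the mean speed in m/s.
- r.move_joints(angles): joint-space move.
- r.let_go() and r.grab(squeeze=None): open the fingers fully, or close them until they stop; squeeze is the grip in N (None keeps the last).
- r.wait(seconds).
- r.inverse_kinematics(position, orientation): joint angles nearest the present ones, or None.
- r.sense(): the state.
- r.snapshot(name): name is "scene" or "top"; returns a dict with "frame" (480x640x3 uint8, red, green, blue), "fx", "fy", "cx", "cy" (pixels), "dist_coeffs" ([k1, k2, p1, p2, k3] as OpenCV has them; the pictures are not rectified), "R" (3x3) and "t" (3): a world point X has camera coordinates R X + t. Camera axes: x right, y down, z forward; pixel columns grow to the right and rows downward; lengths in m; the calibration is good to about 2 mm. A picture is of the moment at which its call begins. There is no depth.
A pose or a line that the arm cannot do raises r.IKError and nothing moves.
- r.hand_in(): hands the job in; it is judged then, once.
The state is a dict: "clock": time; "joints": joint angles; "joint_vel": joint speeds; "joint_torque": joint torques, N m; "tcp_pos": TCP position; "orientation": TCP orientation; "contact_force": force on the tool from outside, world axes, zero at the start; "torque": the same for the moment, N m; "opening": finger opening in m; "gripper_force": force on a finger pad.
Only numpy, scipy, OpenCV 4.12 (cv2) and the standard library are available. Lean on these libraries where they do the work, as an engineer would, in place of code of your own. Each camera call takes 0.05 s, during which the arm holds its last target. There are 200 camera calls.

### The job

Open the grey filter unit: put the slot key into the cross-slotted screw beside its cover and, turning only with the key (no fingers on the unit), turn the screw anticlockwise (seen from above) until it comes up against its stop and its ear has swung away from the cover. Put the key back upright in its tube stand, then lift the cover off by its rib and leave it leaning squarely and lengthwise on the plywood rest, rib upward: lower end on the base board between the strip and the wall, upper end on top of the wall. Do not shift any of the other things on the desk.

Things in the scene. Friction and masses are not known exactly. Their poses are not given: they have to be found in the camera images.
- unit: Filter unit, a fixed grey metal box 200 (x) x 120 (y) x 60 (z) mm. Origin: centre of its underside. The cover lies on its top (z = 60) between 5 mm high lips on three sides with 3 mm of play; the screw axis is upright at x = +75, y = 0.
- slot (a point): Centre of the slot floor in the steel screw head, on its upright axis, 71.5 mm above the table; turns with the ear (joint screw). Head 27 mm across, top 8 mm above the floor; two open-ended slots 5.6 mm wide cross in it roughly along the point's x and y. Along -x an ear 14 mm wide, 3 mm thick, reaches 38 mm from the axis, 2.5 mm over the cover's end.
- screw (a joint): Angle of the screw's ear, rad, growing anticlockwise from above; at 0 it points over the cover (unit -x). Starts between -0.3 and 0.3, hard stop at 2.6. Stiff: 0.12 N m. The slotted head has free play on the ear: it can sit up to 0.35 rad off it either way, which this value does not show, so feel or look for the slot; take up the play before the ear follows.
- cover: Loose aluminium plate 140 (x) x 90 (y) x 5 mm, about 180 g, lying on the unit, long side along the unit's x. Origin: centre of its underside; z towards the rib. The rib in the middle of its top is 50 (x) x 12 (y) mm, from 5 to 35 mm above the underside: pinch it across y.
- rest: Fixed plywood rest, origin at the centre of its underside. Base 150 (x) x 120 (y) x 6 mm; on it, full width, a strip x = -70 to -60, top at z = 14, and an upright wall x = +30 to +46, top at z = 78. The cover with its lower end on the base at the strip and its upper part on the wall's front top edge slopes about 39 degrees, rising towards +x.
- stand: Fixed upright steel tube, 48 mm outer and 25 mm inner diameter, 50 mm high, open at the top; origin at the centre of its underside. Holds the key.
- key: Slot key (driver), 90 g; origin at the middle of its blade tip, z up its shaft. Blade 18 (x) x 3.2 (y) mm, 12 long; round shaft 11 mm thick to z = 42; collar 36 mm across, z = 42 to 46; square black handle 24 x 24 mm, faces square to x and y, z = 46 to 102. It stands in the stand, collar on the rim, tip 8 mm above the table, at any small yaw.
- key_tip (a point): Middle of the key's blade tip, same as the key's origin; axes as the key.
- dropper_a: White plastic dropper bottle, 25 mm across, 72 mm high; a bystander, to be left alone. Origin: centre of its underside.
- dropper_b: Blue plastic dropper bottle, 25 mm across, 72 mm high; a bystander, to be left alone. Origin: centre of its underside.
- figure: Grey primed miniature figure on a round foot 32 mm across, 73 mm high; a bystander, to be left alone. Origin: centre of its underside.
- can: Drink can with a green band, 58 mm across, 115 mm high; a bystander, to be left alone. Origin: centre of its underside.
- jar: Small glass jar with black cap, 44 mm across, 45 mm high; a bystander, to be left alone. Origin: centre of its underside.
- brush: Slim artist's brush lying on the table, 190 mm long along its x, 8 mm thick; a bystander, to be left alone. Origin: under its middle.

How it is judged:
By the outcome, as a careful person would: the job done as asked, in the order asked, and still so for the second after the job is handed in, with the robot touching nothing.
It also fails if it takes over 72 s, if anything falls off the work surface, if the arm or the gripper's body presses on something with over 40 N, if the wrist force passes 120 N, or if a joint passes its speed limit or range.

## Working session

There is one attempt and no reset: what is moved stays moved. The work goes in short steps, each a Python script; the robot and the scene stay as the last script left them, time stands still between calls to the robot, and variables do not carry over. Pictures are saved under pics/ and viewed, at most 12 in all, crops included, and the job is handed in when it is done.

```bash
mkdir -p pics
python3 - <<'E'
from station import r
import cv2,numpy as np,pickle
s=r.sense();print(s)
d={}
for n in("scene","top"):
    p=r.snapshot(n);d[n]=p;cv2.imwrite(f"pics/{n}0.png",p["frame"][:,:,::-1])
    print(n,{k:np.round(v,4).tolist() for k,v in p.items() if k!="frame"}, (-np.array(p["R"]).T@p["t"]))
pickle.dump(d,open("d0.pkl","wb"))
E
```

```text
{'clock': 0.0, 'joints': array([-7.17764146e+01,  5.26368005e+00,  7.05846060e+01, -7.40665221e-04,
        1.04266973e+02, -3.24832328e+00]), 'joint_vel': array([-0.040988  , -0.06140647, -0.06778359, -0.05800255, -0.01919566,
        0.00613743]), 'joint_torque': array([-2.65910028e-03, -4.46466637e+01, -4.06442750e+01,  6.95587322e-02,
        2.94428843e-02, -1.42730346e-04]), 'tcp_pos': array([ 0.21964275, -0.55840686,  0.40347368]), 'orientation': array([-1.79884885e+02, -5.81397344e-03,  2.14717210e+01]), 'contact_force': array([-0.49062426,  0.40533776,  0.23149955]), 'torque': array([-0.05869852,  0.01113414,  0.04309724]), 'gripper_force': 0.0, 'opening': 0.08746763645292428}
scene {'fx': 462.0907, 'fy': 462.0907, 'cx': 312.8579, 'cy': 238.8802, 'dist_coeffs': [-0.0497, 0.0, 0.0, 0.0, 0.0], 'R': [[-0.1723, 0.985, -0.0047], [0.5452, 0.0914, -0.8333], [-0.8204, -0.1462, -0.5527]], 't': [0.1082, -0.2493, 1.3708]} [1.27918558 0.11654209 0.55046638]
top {'fx': 517.0412, 'fy': 517.0412, 'cx': 317.4199, 'cy': 238.7697, 'dist_coeffs': [-0.0362, 0.0, 0.0, 0.0, 0.0], 'R': [[-0.0078, -1.0, -0.0062], [-0.9818, 0.0088, -0.1897], [0.1897, 0.0046, -0.9818]], 't': [0.0234, 0.5861, 0.8215]} [0.41977433 0.01437742 0.91788086]
```

View pics/scene0.png

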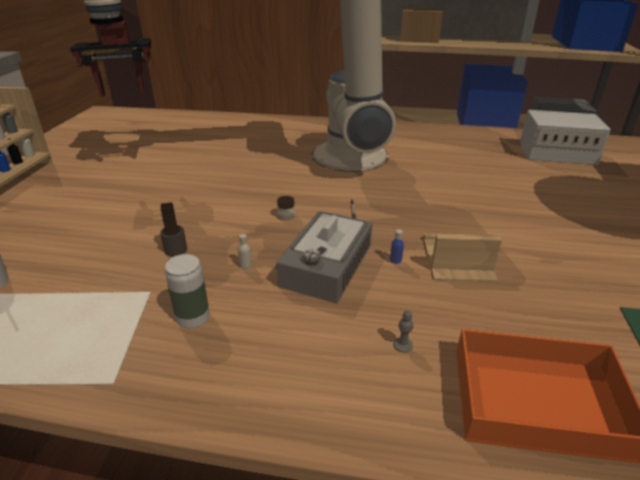

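View pics/top0.png

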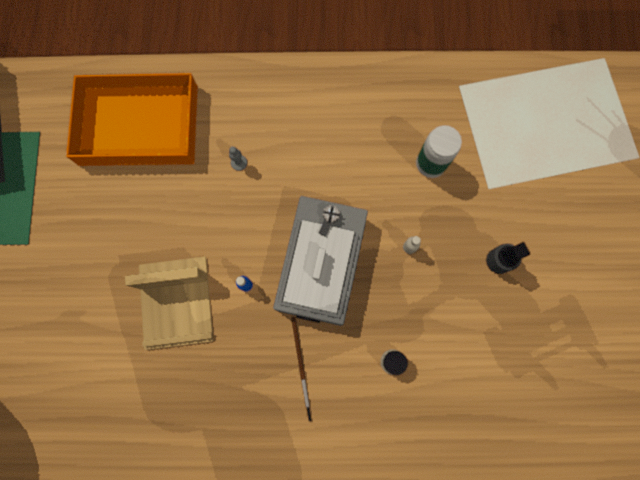

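Both views show the unit (top ≈ (322,260)), with its screw at (332,215). The key and stand are at (508,257), the rest at (175,303). The bystanders are the white dropper (414,244), blue dropper (244,284), figure (237,158), can (440,150), jar (395,362) and brush (302,370). I'll zoom in next.

```bash
cat > h.py <<'E'
import numpy as np,cv2,pickle
def cam(p):
    K=np.array([[p["fx"],0,p["cx"]],[0,p["fy"],p["cy"]],[0,0,1.]])
    return K,np.array(p["dist_coeffs"],float),np.array(p["R"]),np.array(p["t"])
def onplane(p,uv,z):
    K,D,R,t=cam(p)
    n=cv2.undistortPoints(np.array(uv,float).reshape(-1,1,2),K,D).reshape(-1,2)
    d=np.c_[n,np.ones(len(n))]@R; c=-R.T@t
    return c+d*((z-c[2])/d[:,2])[:,None]
def tri(p,uv,q,uw):
    A=[];b=[]
    for c,x in((p,uv),(q,uw)):
        K,D,R,t=cam(c);n=cv2.undistortPoints(np.array(x,float).reshape(1,1,2),K,D).ravel()
        for i in(0,1): A.append(R[i]-n[i]*R[2]);b.append(n[i]*t[2]-t[i])
    return np.linalg.lstsq(np.array(A),np.array(b),rcond=None)[0]
def proj(p,X):
    K,D,R,t=cam(p);return cv2.projectPoints(np.array(X,float).reshape(-1,3),cv2.Rodrigues(R)[0],t,K,D)[0].reshape(-1,2)
E
python3 - <<'E'
from h import *
d=pickle.load(open("d0.pkl","rb"));f=d["top"]["frame"][:,:,::-1];g=d["scene"]["frame"][:,:,::-1]
c=lambda f,x0,x1,y0,y1,w,h:cv2.resize(f[y0:y1,x0:x1],(w,h),interpolation=cv2.INTER_CUBIC)
o=np.zeros((600,800,3),np.uint8)
o[:560,:420]=c(f,270,375,190,330,420,560)
o[:300,420:780]=c(f,480,540,230,280,360,300)
o[300:594,420:700]=c(f,120,220,250,355,280,294)
cv2.imwrite("pics/z1.png",o)
o=np.zeros((600,800,3),np.uint8)
o[:400,:440]=c(g,270,380,200,300,440,400)
o[:360,440:680]=c(g,150,190,200,260,240,360)
o[360:600,440:800]=c(g,415,505,225,285,360,240)
cv2.imwrite("pics/z2.png",o)
E
```

```text
(no output)
```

View pics/z1.png

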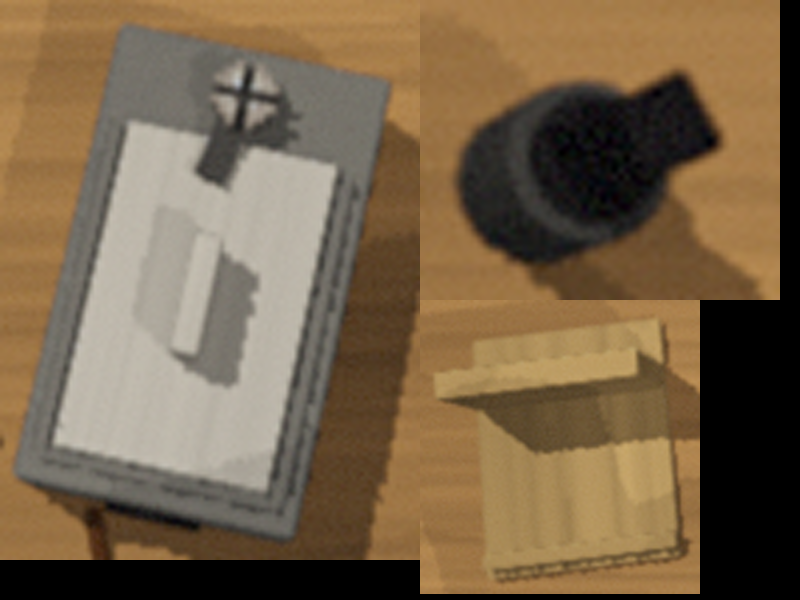

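View pics/z2.png

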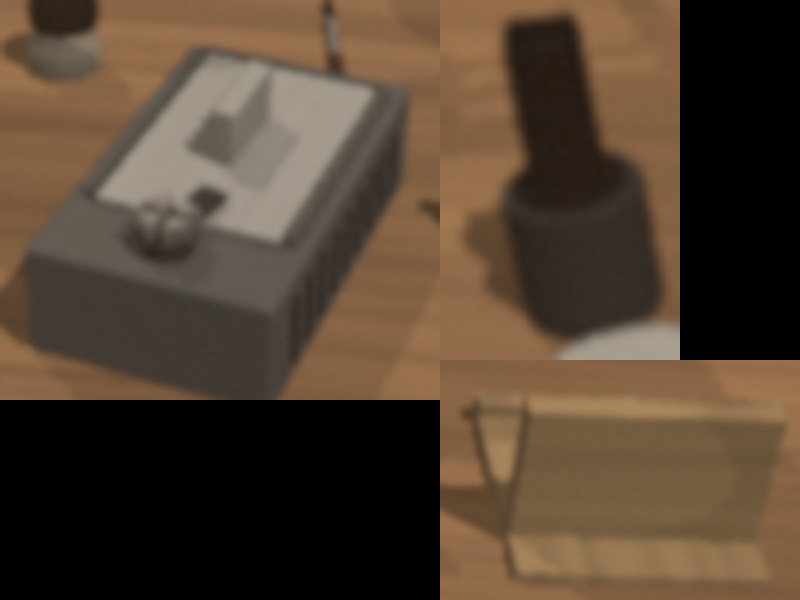

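z1 shows the unit's top corners, the cover corners, and the slot cross at (246,97) zoomed. The ear points down-left, about 8° clockwise of unit -x. The slots are turned about 6° the other way. z2 confirms the head at (163,222) zoomed, the key handle top near (540,20) and the wall of the rest. Next I'll calculate positions and refine the dark slots and key with masks.

Run:
```python
from h import *
np.set_printoptions(precision=4,suppress=True)
d=pickle.load(open("d0.pkl","rb"));T,S=d["top"],d["scene"]
z1=lambda a:np.array(a,float)/4+[270-.375,190-.375]
zu=lambda a:np.array(a,float)/4+[270-.375,200-.375]
ang=lambda v:np.degrees(np.arctan2(v[1],v[0]))
F=onplane(T,z1([(120,25),(390,80)]),.06);B=onplane(T,z1([(297,540),(15,472)]),.065)
print("unit",F[:,:2],B[:,:2],"c",(F.sum(0)+B.sum(0))/4)
print("len",np.linalg.norm((F[0]-B[1])[:2]),np.linalg.norm((F[1]-B[0])[:2]),np.linalg.norm((F[0]-F[1])[:2]),np.linalg.norm((B[0]-B[1])[:2]))
print("yaw",ang(F[0]-B[1]),ang(F[1]-B[0]),ang(F[0]-F[1]),ang(B[1]-B[0]))
FS=onplane(S,zu([(28,252),(275,318)]),.06);BS=onplane(S,zu([(195,45),(410,92)]),.065)
print("unit scene",FS,BS,"c",(FS.sum(0)+BS.sum(0))/4)
C=onplane(T,z1([(128,122),(338,163),(268,495),(50,447)]),.065);print("cover",C.mean(0),ang(C[0]-C[3]),ang(C[1]-C[2]),np.linalg.norm(C[0]-C[3]),np.linalg.norm(C[0]-C[1]))
print("head T",onplane(T,z1([(246,97)]),.0795),"S",onplane(S,zu([(163,215)]),.0795),"tri",tri(T,z1([(246,97)])[0],S,zu([(163,215)])[0]))
s=onplane(T,z1([(250,68),(243,125),(213,92),(280,100)]),.0795);print("slots",ang(s[0]-s[1]),ang(s[2]-s[3]))
e=onplane(T,z1([(246,97),(212,180)]),.07);print("ear",ang(e[0]-e[1]))
# rest: wall top corners and strip/base corners
zr=lambda a:(np.array(a,float)-[420,300])/2.8+[120,250]-.3
W=onplane(T,zr([(434,376),(634,348),(637,374),(437,400)]),.078);print("wall",W,ang(W[0]-W[1]),np.linalg.norm(W[0]-W[1]))
b=onplane(T,zr([(485,550),(684,540),(473,342),(663,320)]),[.014,.014,.006,.006]);print("rest strip",b, ang(b[0]-b[1]),np.linalg.norm(b[0]-b[1]))
# key contours
f=T["frame"].astype(int).max(2)[225:285,475:545]
m=(f<70).astype(np.uint8); c=max(cv2.findContours(m,0,2)[0],key=cv2.contourArea)
print("key poly",(cv2.approxPolyDP(c,1.2,True).reshape(-1,2)+[475,225]).tolist())
o=np.hstack([cv2.resize(np.clip((T["frame"][y0:y1,x0:x1,::-1].astype(float)/255)**.5*255*k,0,255).astype(np.uint8),(400,480),interpolation=cv2.INTER_CUBIC) for x0,x1,y0,y1,k in((485,535,228,288,1.1),(312,352,195,243,1.0))])
cv2.imwrite("pics/z3.png",o)
```

```text
unit [[ 0.6609  0.0484]
 [ 0.6355 -0.0669]] [[ 0.4417 -0.0236]
 [ 0.4702  0.0916]] c [0.5521 0.0124 0.0625]
len 0.19549868689961442 0.1985185672006648 0.11805901352547735 0.11859099038747983
yaw -12.741856300200393 -12.594590171246068 77.57645523143995 76.1162488838281
unit scene [[ 0.6374 -0.0637  0.06  ]
 [ 0.6658  0.0509  0.06  ]] [[ 0.4523 -0.0187  0.065 ]
 [ 0.4808  0.0953  0.065 ]] c [0.5591 0.0159 0.0625]
cover [0.5389 0.0166 0.065 ] -13.315185823422073 -12.827865066990292 0.14041964080759187 0.09035499277401898
head T [[ 0.6238 -0.0048  0.0795]] S [[ 0.6263 -0.0043  0.0795]] tri [ 0.6242 -0.0048  0.078 ]
slots -7.547773318319273 82.46941297900942
ear -22.428643980468866
wall [[0.5212 0.3356 0.078 ]
 [0.5369 0.218  0.078 ]
 [0.5215 0.2157 0.078 ]
 [0.507  0.333  0.078 ]] 97.60489912131949 0.11863611116144636
rest strip [[0.4207 0.3218 0.014 ]
 [0.4262 0.1984 0.014 ]
 [0.5515 0.3392 0.006 ]
 [0.5648 0.2175 0.006 ]] 92.58603069744188 0.12347073868936255
key poly [[525, 245], [521, 243], [516, 246], [499, 246], [488, 254], [488, 266], [491, 270], [497, 273], [503, 273], [515, 268], [519, 264], [520, 259], [529, 253]]
```

View pics/z3.png

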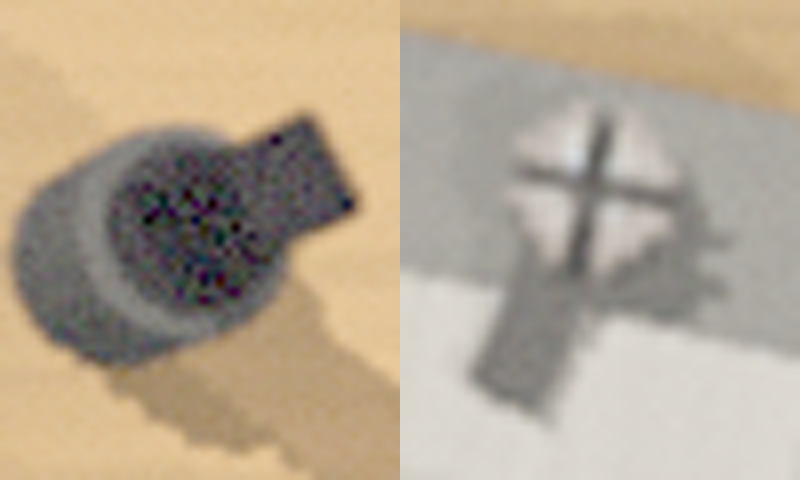

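z3 shows the black handle's far top edge from (310,110) to (357,205) zoomed, the collar disc centred near (192,230), and the rim ring outside it. The slot cross is at (195,185) in the right half, turned about 10° in the image.

Run:
```python
from h import *
np.set_printoptions(precision=4,suppress=True)
d=pickle.load(open("d0.pkl","rb"));T,S=d["top"],d["scene"]
ang=lambda v:np.degrees(np.arctan2(v[1],v[0]))
k=lambda a:np.array(a,float)/8+[485-.44,228-.44]
e=onplane(T,k([(310,110),(357,205),(240,147),(290,240)]),.11);print("handle yaw",ang(e[0]-e[1]),ang(e[2]-e[0]),np.linalg.norm(e[0]-e[1]))
u=k([(279,186)])[0];w=np.array([102,36])/6+[150-.4,200-.4]
print("top T",onplane(T,[u],.11),"S",onplane(S,[w],.11),"tri",tri(T,u,S,w))
print("collar",onplane(T,k([(192,230)]),.054),"rim",onplane(T,k([(200,240)]),.05))
s=onplane(T,np.array([(205,120),(178,270),(120,168),(285,200)])/10+[311.55,194.55],.0795);print("slots",ang(s[0]-s[1]),ang(s[2]-s[3]),s.mean(0))
e=onplane(T,np.array([(195,185),(112,395)])/10+[311.55,194.55],[.0795,.0695]);print("ear",ang(e[0]-e[1]))
# rim: bright ring mask; dark collar disc
f=T["frame"].astype(int).max(2)[225:285,475:545];m=(f<32).astype(np.uint8)
print("dark<32",m.sum()); c=max(cv2.findContours(m,0,1)[0],key=cv2.contourArea);print(cv2.boundingRect(c),cv2.minEnclosingCircle(c))
from station import r
for y in (0,90,180,-90): 
  for P in ([.486,-.30,.35],[.6245,-.0047,.35]):
    q=r.inverse_kinematics(P,[180,0,y]); print(y,P,q)
```

```text
handle yaw 22.106549192226055 116.62674995503468 0.020795338975733078
top T [[ 0.5535 -0.3027  0.11  ]] S [[ 0.5568 -0.3018  0.11  ]] tri [ 0.5538 -0.3035  0.1082]
collar [[ 0.5535 -0.3053  0.054 ]] rim [[ 0.552  -0.3083  0.05  ]]
slots -10.652266157192603 78.18185414861216 [ 0.6245 -0.005   0.0795]
ear -22.821513491070693
dark<32 499
(23, 18, 31, 25) ((38.0, 29.0), 15.132845878601074)
0 [0.486, -0.3, 0.35] [-35.0992   0.5252  80.8895  -0.      98.5853  54.9008]
0 [0.6245, -0.0047, 0.35] [-3.552   8.7694 72.2066 -0.     99.0241 86.448 ]
90 [0.486, -0.3, 0.35] [-35.0992   0.5252  80.8895   0.      98.5853 -35.0992]
90 [0.6245, -0.0047, 0.35] [-3.552   8.7694 72.2066  0.     99.0241 -3.552 ]
180 [0.486, -0.3, 0.35] [ -35.0992    0.5252   80.8895    0.       98.5853 -125.0992]
180 [0.6245, -0.0047, 0.35] [ -3.552    8.7694  72.2066   0.      99.0241 -93.552 ]
-90 [0.486, -0.3, 0.35] [-35.0992   0.5252  80.8895  -0.      98.5853 144.9008]
-90 [0.6245, -0.0047, 0.35] None
```

```bash
cat > s1.py <<'E'
from station import r
from h import *
np.set_printoptions(precision=4,suppress=True)
x,y,yaw=.5537,-.3035,24.5
r.reach([x,y,.34],[180,0,yaw]); print(r.sense()["clock"])
r.servo_line([x,y,.246],speed=.12)
r.grab(squeeze=45); s=r.sense();print(s["clock"],s["tcp_pos"],s["opening"],s["gripper_force"],s["contact_force"],s["torque"])
r.servo_line([x,y,.37],speed=.12);s=r.sense();print(s["clock"],s["opening"],s["contact_force"],s["torque"])
r.reach([.6245,-.0047,.33],[180,0,-9.5]); s=r.sense();print(s["clock"],s["tcp_pos"],s["orientation"],s["contact_force"],s["torque"])
d={n:r.snapshot(n) for n in("scene","top")};pickle.dump(d,open("d1.pkl","wb"))
c=lambda f,x0,x1,y0,y1,w,h:cv2.resize(f[y0:y1,x0:x1,::-1],(w,h),interpolation=cv2.INTER_CUBIC)
cv2.imwrite("pics/k1.png",np.hstack([c(d["scene"]["frame"],280,350,180,280,420,600),cv2.resize(c(d["top"]["frame"],280,360,170,290,380,600),(380,600))]))
E
python3 s1.py
```

```text
1.6667
3.6 [ 0.5537 -0.3035  0.246 ] 0.023871491151481794 44.99936878681183 [ 0.4644  0.8448 -0.2641] [-0.02   -0.0825 -0.0321]
4.7833 0.023865033158232043 [ 0.7951  0.9235 -0.7352] [-0.0257 -0.0632 -0.0076]
5.9667 [ 0.6245 -0.0054  0.3299] [179.9703   0.0074  -9.504 ] [-0.1268  0.3326 -0.2782] [ 0.0534  0.0191 -0.0195]
```

View pics/k1.png

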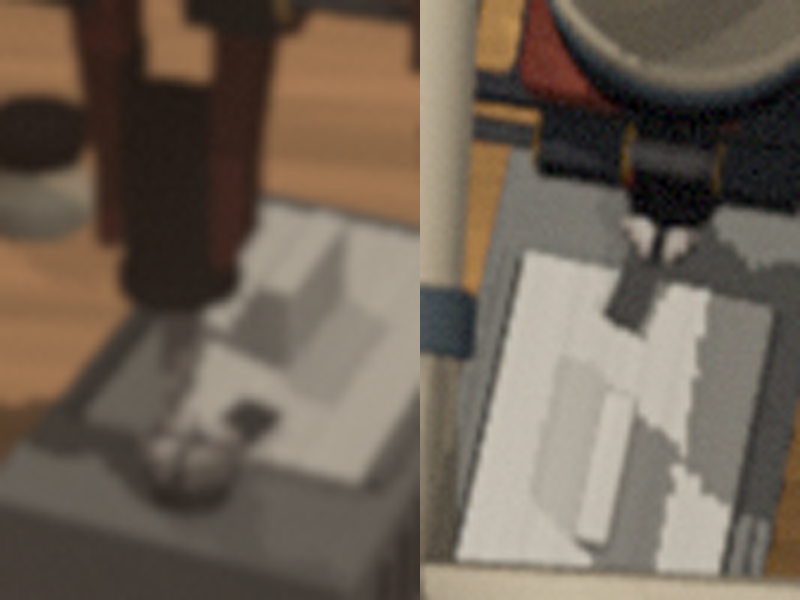

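The scene half shows the key hanging over the head. The collar centre is near (181,285) zoomed and the slot cross near (190,460). I'll check both against projections.

Run:
```python
from h import *
np.set_printoptions(precision=2,suppress=True)
d=pickle.load(open("d1.pkl","rb"));S=d["scene"]
zz=lambda p:(p-[280,180]+.42)*6
for z in (.134,.138,.11,.092,.0795,.0715): print(z,zz(proj(S,[.6245,-.0054,z])),zz(proj(S,[.6245+.018,-.0054,z])))
g=S["frame"].astype(int).max(2)
for row in range(222,234): 
    m=np.where(g[row,296:325]<40)[0]; print(row,m.min()+296 if len(m) else None,m.max()+296 if len(m) else None, end=' | ')
print()
for row in range(234,264,1): print(row,g[row,300:326])
```

```text
0.134 [[180.79 281.68]] [[169.26 315.57]]
0.138 [[180.67 269.67]] [[169.11 303.43]]
0.11 [[181.49 352.36]] [[170.18 387.01]]
0.092 [[182.01 403.85]] [[170.84 439.02]]
0.0795 [[182.36 438.86]] [[171.3  474.38]]
0.0715 [[182.58 460.96]] [[171.58 496.68]]
222 302 310 | 223 303 312 | 224 302 312 | 225 302 307 | 226 302 307 | 227 311 311 | 228 None None | 229 None None | 230 None None | 231 None None | 232 None None | 233 None None | 
234 [ 85  68  63  60  66  77  81  77  71  71  71  71  77  91 111 126 137 141
 128 110 102 100  98 100 101 102]
235 [ 71  63  60  63  76  86  87  79  72  72  71  71  79  91 102 110 116 121
 116 105 100 100 100 100 101 103]
236 [ 65  62  62  74  87  95  90  80  72  71  72  75  85  98 110 115 117 113
 108 101 102 100  99 100 101 102]
237 [ 61  63  72  85  96  99  91  80  73  74  76  80  91 107 128 140 139 129
 117 109 104 100 100  99 101 102]
238 [ 62  71  84  94 100 100  91  80  76  80  85  90  98 116 142 159 159 150
 140 128 118 110 102 100 101 102]
239 [ 68  81  93 101 102 100  90  81  80  86  93  98 104 123 149 163 167 163
 159 152 142 129 117 110 106 102]

[... 1885 characters left out ...]
]
257 [ 67  66  66  67  71  80  90  98  94  86  89 102 106 105 101  98  93  88
  83  82  89  96  98 102 108 117]
258 [69 67 66 63 64 72 83 87 83 75 78 89 94 92 90 88 87 84 77 76 83 88 89 92
 95 98]
259 [76 69 66 63 61 63 75 79 72 63 71 82 87 85 83 81 80 77 73 77 82 88 90 92
 94 93]
260 [84 73 67 64 61 59 64 65 61 61 67 77 80 78 74 71 70 67 71 77 85 90 93 95
 97 97]
261 [ 92  82  72  67  62  56  54  54  54  56  61  68  68  66  64  61  59  60
  70  81  87  90  94  97 100 100]
262 [ 98  91  81  72  65  56  50  48  48  51  54  56  58  57  56  55  54  61
  71  82  87  89  93  96 100 101]
263 [100  97  92  83  73  61  53  48  48  49  51  51  53  53  53  54  57  66
  77  84  88  89  90  94  98 100]
```

Run:
```python
from h import *
np.set_printoptions(precision=2,suppress=True,linewidth=200)
d=pickle.load(open("d1.pkl","rb"));T,S=d["top"],d["scene"]
print("T proj collar",proj(T,[[.6245,-.0054,.138],[.6065,-.0054,.138],[.6065,-.0054,.134]]),"slot",proj(T,[.6245,-.0054,.0795]),proj(T,[.611,-.0054,.0795]))
g=T["frame"].astype(int).max(2)
for row in range(205,226): print(row,g[row,320:348])
print("S slot", proj(S,[.6245,-.0054,.0795]))
d0=pickle.load(open("d0.pkl","rb"))["scene"]["frame"].astype(int).max(2)
print("d0 scene");
for row in range(245,266): print(row,d0[row,300:326])
```

```text
T proj collar [[332.23 204.55]
 [332.39 215.8 ]
 [332.33 216.4 ]] slot [[331.46 213.48]] [[331.57 221.38]]
205 [23 30 46 69 59 25 15 16 16 15 20 17 21 30 27 34 42 43 33 39 33 51 66 38 30 30 33 22]
206 [23 28 42 52 49 23 14 18 17 17  9  5 25 17 19 27 18 25 17 16 28 40 62 42 29 28 38 34]
207 [56 52 54 49 30 28 13 11 22 24 26 13 13 10 15 14  5 24 14 20 23 39 57 35 27 35 31 28]
208 [94 92 93 62 30 16 17 12 12 21 16 24  8 16  6 17 21  6 16 14  7 29 41 26 16 20 17 21]
209 [108 110 105  70  40   8   7  12  10  19  27  11  22  13  11  19  21  13  21  25  25  20  24  32  24  17  22  16]
210 [111 108 103  88  49  19  28  15  15  20  21  21   9  24  11  17  17   7  16  18  15  21  15  28  41  36  27  24]
211 [108 109 106  91  52  20  14   9  24  14  20  16  25  15  18  15  16  14  12  25  15  24  50  74  87  72  63  62]
212 [108 103 105  93  67  38  33  18  17  14  21  18  22  20  21  21  25  26  13  18  21  43  85 106 116 115 111 107]
213 [102 106 114 125 114 111 105  83  44  18  20  24  16  18  21  24  14  24  21  11  27  66 109 122 122 124 123 125]
214 [107 106 123 144 152 161 165 154 107  4
[... 2808 characters left out ...]
 81  86  92  95  99 105 113]
258 [82 77 71 66 64 71 80 85 82 73 78 88 93 91 89 87 85 80 75 74 81 85 87 89 91 95]
259 [79 70 66 63 61 64 72 76 71 66 70 81 86 82 81 80 77 76 72 75 81 86 88 89 90 91]
260 [83 71 66 65 60 58 63 65 61 59 66 75 78 76 73 70 68 68 69 77 83 86 89 93 93 94]
261 [89 80 70 65 61 56 55 53 53 56 60 67 67 66 64 59 58 60 69 79 85 88 91 94 96 96]
262 [95 88 79 71 65 57 51 49 50 51 56 57 57 57 54 55 55 59 69 80 84 86 89 94 97 96]
263 [97 95 87 80 71 63 53 47 48 49 50 53 53 53 53 54 58 65 75 81 85 86 87 91 94 96]
264 [98 97 95 90 84 73 64 58 55 54 53 54 55 55 57 60 65 73 79 84 86 85 86 89 93 96]
265 [98 98 97 97 93 88 81 75 70 65 64 62 65 68 68 71 76 81 84 85 86 85 86 90 93 96]
```

The key hangs where it should in the scene camera. Both cameras put the slot 3.4–3.7 mm further in +y than the key, so the top camera is biased by about 2 px. The blade looks edge-on along x. I'll shift y and feel for the slot.

```bash
cat > s2.py <<'E'
from station import r
import numpy as np
np.set_printoptions(precision=4,suppress=True)
def st(): s=r.sense();return s["tcp_pos"],s["contact_force"],s["torque"],s["clock"]
R=[180,0,-9.5]; x0,y0=.6245,-.0016
r.servo_line([x0,y0,.323],R,speed=.06); r.wait(.2)
p,f0,t0,c=st(); print(p,f0,t0,c)
def press(x,y):
    for z in np.arange(.320,.3085,-.001):
        r.servo_line([x,y,z],R,speed=.03); p,f,t,c=st()
        if f[2]-f0[2]>5: break
    print("cmd",x,y,round(z,4),p,f-f0,c); return z
for dy in (0,.0012,-.0012,.0024,-.0024):
    z=press(x0,y0+dy)
    if z<.3145: print("IN",dy); break
    r.servo_line([x0,y0+dy,.320],R,speed=.06)
E
python3 s2.py
```

```text
[ 0.6245 -0.0017  0.3231] [ 0.2846  0.392  -0.9018] [0.01   0.0339 0.003 ] 6.5417
cmd 0.6245 -0.0016 0.309 [ 0.6245 -0.0016  0.3094] [-0.5495 -0.0093  2.2529] 9.5417
IN 0
```

```bash
cat > s3.py <<'E'
from station import r
import numpy as np
np.set_printoptions(precision=3,suppress=True)
x,y,z=.6245,-.0016,.3098
r.servo_line([x,y,z],[180,0,-9.5],speed=.03); r.wait(.1)
s=r.sense();f0,t0=s["contact_force"],s["torque"]
yaw=-9.5;n=0
while yaw<175:
    yaw+=8 if yaw<140 else 4
    r.reach([x,y,z],[180,0,yaw]); s=r.sense(); f=s["contact_force"]-f0;t=s["torque"]-t0
    d=.00006*f[:2]; d=np.clip(d,-.0005,.0005); x+=d[0];y+=d[1]
    print(round(yaw,1),s["orientation"][2].round(2),f,t[2].round(3),s["opening"].round(5),np.round([x,y],4),s["clock"].round(2))
    if abs(t[2])>.45 or np.linalg.norm(f)>30: break
E
python3 s3.py
```

```text
Traceback (most recent call last):
  File "s3.py", line 12, in <module>
    print(round(yaw,1),s["orientation"][2].round(2),f,t[2].round(3),s["opening"].round(5),np.round([x,y],4),s["clock"].round(2))
                                                                    ^^^^^^^^^^^^^^^^^^
AttributeError: 'float' object has no attribute 'round'
```

```bash
sed -i 's/^r.servo_line.*$//; s/^s=r.sense();f0.*/f0=np.array([.28,.39,-.9]);t0=np.array([.01,.034,.003])/; s/^yaw=-9.5/yaw=-1.5/; s/    print.*/    print(round(yaw,1),round(float(s["orientation"][2]),2),f,round(float(t[2]),3),round(float(s["opening"]),5),np.round([x,y],4),round(float(s["clock"]),2))/' s3.py; python3 s3.py
```

```text
6.5 6.13 [ 0.682 -4.918 -0.218] -0.043 0.024 [ 0.625 -0.002] 10.41
14.5 14.09 [ 0.426 -4.023 -1.671] -0.066 0.0239 [ 0.625 -0.002] 10.67
22.5 22.07 [ 0.213 -3.94  -1.146] -0.031 0.02362 [ 0.625 -0.002] 10.93
30.5 30.08 [-0.567 -2.79  -0.968] -0.038 0.024 [ 0.625 -0.003] 11.18
38.5 38.08 [-0.172 -1.531 -1.453] -0.07 0.02365 [ 0.625 -0.003] 11.44
46.5 46.08 [ 0.398 -1.    -1.799] -0.046 0.02337 [ 0.625 -0.003] 11.7
54.5 54.09 [-0.919 -0.882 -0.937] -0.059 0.02419 [ 0.625 -0.003] 11.96
62.5 62.08 [-0.737  1.142 -2.142] -0.052 0.02386 [ 0.625 -0.003] 12.22
70.5 70.08 [-2.075  2.153 -1.773] -0.107 0.02394 [ 0.624 -0.003] 12.47
78.5 78.07 [-0.952  2.571 -2.689] -0.12 0.02394 [ 0.624 -0.002] 12.73
86.5 86.06 [-1.616  1.702 -2.396] -0.088 0.02356 [ 0.624 -0.002] 12.99
94.5 94.06 [-0.917  2.947 -2.531] -0.071 0.02394 [ 0.624 -0.002] 13.25
102.5 102.05 [-0.516  0.865 -3.166] -0.075 0.02376 [ 0.624 -0.002] 13.51
110.5 110.05 [-1.367  0.212 -3.358] -0.024 0.02411 [ 0.624 -0.002] 13.77
118.5 118.05 [-0.357  0.996 -3.284] -0.1 0.02421 [ 0.624 -0.002] 14.03
126.5 126.05 [-0.346  0.158 -2.486] -0.064 0.02406 [ 0.624 -0.002] 14.28
134.5 134.05 [-1.006 -0.884 -3.632] -0.096 0.02343 [ 0.624 -0.002] 14.54
142.5 142.05 [-0.073 -0.731 -3.821] -0.093 0.02375 [ 0.624 -0.002] 14.8
146.5 146.17 [-1.1    0.069 -3.696] -0.113 0.02418 [ 0.624 -0.002] 15.05
150.5 150.24 [-0.604 -0.411 -3.322] -0.112 0.02356 [ 0.624 -0.002] 15.3
154.5 154.27 [-0.41  -0.692 -4.9  ] -0.099 0.02344 [ 0.624 -0.002] 15.55
158.5 158.28 [ 0.079 -1.309 -3.431] -0.122 0.02369 [ 0.624 -0.002] 15.8
162.5 162.29 [ 0.078 -1.932 -4.576] -0.134 0.02382 [ 0.624 -0.002] 16.05
166.5 166.29 [-0.995 -1.88  -5.071] -0.096 0.02403 [ 0.624 -0.002] 16.3
170.5 170.28 [ 0.422 -1.381 -5.052] -0.316 0.024 [ 0.624 -0.003] 16.55
174.5 174.28 [ 0.635 -0.562 -4.784] -0.622 0.02414 [ 0.624 -0.003] 16.8
```

The stop was met at a yaw of about 169°, where the torque ramps to 0.6 N m. I'll back off within the play, lift, check the ear, and return the key along the same pose.

```bash
cat > s4.py <<'E'
from station import r
from h import *
np.set_printoptions(precision=3,suppress=True)
def pr(*a): s=r.sense();print(*a,round(float(s["clock"]),2),s["tcp_pos"],s["contact_force"],s["torque"],round(float(s["opening"]),4))
r.wait(.2);pr("hold")
p=r.sense()["tcp_pos"]
r.reach([.624,-.0025,.3098],[180,0,167]);pr("back")
r.servo_line([.624,-.0025,.325],speed=.05);pr("up")
r.servo_line([.624,-.0025,.37],speed=.12)
x,y=.5537,-.3035
r.reach([x,y,.37],[180,0,24.5]);r.wait(.1);pr("over")
d={n:r.snapshot(n) for n in("scene","top")};pickle.dump(d,open("d2.pkl","wb"))
c=lambda f,x0,x1,y0,y1,w,h:cv2.resize(f[y0:y1,x0:x1,::-1],(w,h),interpolation=cv2.INTER_CUBIC)
o=np.zeros((600,800,3),np.uint8)
o[:360,:270]=c(d["top"]["frame"],285,375,190,310,270,360)
o[:600,270:790]=c(d["top"]["frame"],115,219,245,365,520,600)
o[360:600,:240]=c(d["scene"]["frame"],150,210,200,260,240,240)
cv2.imwrite("pics/k2.png",o)
E
python3 s4.py
```

```text
hold 17.0 [ 0.624 -0.002  0.31 ] [ 0.772  0.891 -5.918] [ 0.043 -0.297 -0.67 ] 0.0235
back 17.26 [ 0.624 -0.002  0.31 ] [-1.005 -0.554 -2.801] [-0.064 -0.025 -0.102] 0.0239
up 17.71 [ 0.624 -0.002  0.327] [ 0.437 -1.041 -0.236] [-0.022 -0.116 -0.058] 0.0237
over 20.07 [ 0.554 -0.303  0.37 ] [-0.642  0.085 -0.774] [-0.017  0.034 -0.045] 0.024
```

View pics/k2.png

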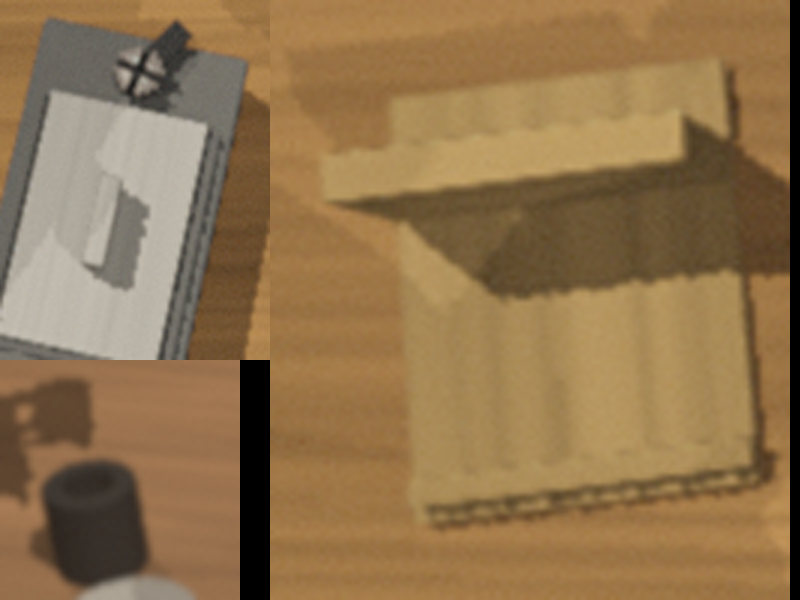

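The top crop shows the ear swung to the far side of the cover. The scene crop shows the empty stand with its rim centre near (90,484) zoomed. The rest crop shows the wall top corners at (322,157), (682,110), (687,160), (330,200) and the base front edge from (425,523) to (765,480).

Run:
```python
from h import *
np.set_printoptions(precision=4,suppress=True)
d=pickle.load(open("d2.pkl","rb"));T,S=d["top"],d["scene"]
ang=lambda v:np.degrees(np.arctan2(v[1],v[0]))
print("stand S",onplane(S,np.array([[90,124]])/4+[149.6,199.6],.05))
k=lambda a:(np.array(a,float)-[270,0])/5+[114.6,244.6]
W=onplane(T,k([(322,157),(682,110),(687,160),(330,202)]),.078);print("wall",W[:,:2],ang(W[0]-W[1]),ang(W[3]-W[2]),"c",W.mean(0))
B=onplane(T,k([(393,100),(722,62),(765,480),(425,525)]),[.006,.006,.0,.0]);print("base",B[:,:2],ang(B[0]-B[1]),ang(B[3]-B[2]),ang(B[0]-B[3]),ang(B[1]-B[2]),"c",B.mean(0),np.linalg.norm(B[0]-B[3]),np.linalg.norm(B[0]-B[1]))
yaw=np.radians(7.0)
print("c from wall",W.mean(0)[:2]-.038*np.array([np.cos(yaw),np.sin(yaw)]))
# scene line: base rear (x=+75) bottom edge, z2 pixels
zs=lambda a:(np.array(a,float)-[440,360])/4+[414.6,224.6]
q=onplane(S,zs([(513,578),(771,580)]),0.0);print("S base +x edge",q,ang(q[1]-q[0]),np.linalg.norm(q[1]-q[0]))
q=onplane(S,zs([(528,418),(786,422)]),.078);print("S wall back top",q,ang(q[1]-q[0]),np.linalg.norm(q[1]-q[0]))
C=onplane(T,(np.array([(50,92),(210,125)])/3+[284.7,189.7]),.065);print(C)
```

```text
stand S [[ 0.5536 -0.3027  0.05  ]]
wall [[0.5226 0.3352]
 [0.5373 0.2166]
 [0.5207 0.2144]
 [0.5077 0.3316]] 97.06637752989313 96.33610856926741 c [0.5221 0.2744 0.078 ]
base [[0.5517 0.3382]
 [0.5645 0.2201]
 [0.4174 0.2017]
 [0.4024 0.3208]] 96.19889910201368 97.1868836974027 6.642109946381459 7.148809379057229 c [0.484  0.2702 0.003 ] 0.15048626047376543 0.11876544279479685
c from wall [0.4843 0.2698]
S base +x edge [[0.561  0.2207 0.    ]
 [0.5425 0.343  0.    ]] 98.60952888619273 0.12367378908492221
S wall back top [[0.5408 0.2176 0.078 ]
 [0.5243 0.3361 0.078 ]] 97.91245630974059 0.11958198198425271
[[ 0.6165  0.0453  0.065 ]
 [ 0.5967 -0.0445  0.065 ]]
```

Stand (.5536,-.3027) agrees with the pick-up point. Rest ≈ (.484,.272), yaw 6.9°. Cover ≈ (.539,.019), yaw -13°. Next is putting the key back with force checks.

```bash
cat > s5.py <<'E'
from station import r
from h import *
import sys
np.set_printoptions(precision=4,suppress=True)
def pr(*a): s=r.sense();print(*a,round(float(s["clock"]),2),s["tcp_pos"],s["contact_force"],s["torque"],round(float(s["opening"]),4));return s
x,y=.5537,-.3035
r.servo_line([x,y,.295],speed=.12); f0=pr("f0")["contact_force"]
for z in np.arange(.289,.2469,-.003):
    r.servo_line([x,y,z],speed=.06);f=r.sense()["contact_force"]-f0
    if np.linalg.norm(f)>6: print("contact",z,f); break
pr("down")
if z>.2505: sys.exit()
r.servo_line([x,y,.2465],speed=.03);pr("seat")
r.let_go();pr("rel")
r.servo_line([x,y,.35],speed=.2);pr("up")
q=r.inverse_kinematics([.539,.0193,.32],[180,0,-13]);print(q)
r.reach([.539,.0193,.32],[180,0,-13]);r.wait(.1)
d={n:r.snapshot(n) for n in("scene","top")};pickle.dump(d,open("d3.pkl","wb"))
c=lambda f,x0,x1,y0,y1,w,h:cv2.resize(f[y0:y1,x0:x1,::-1],(w,h),interpolation=cv2.INTER_CUBIC)
cv2.imwrite("pics/k3.png",np.hstack([c(d["scene"]["frame"],145,205,190,270,400,533),c(d["scene"]["frame"],290,370,200,280,400,533)]))
E
python3 s5.py
```

```text
f0 20.94 [ 0.5538 -0.3036  0.2959] [ 0.0401 -0.1298 -0.815 ] [-0.0079 -0.0482 -0.0137] 0.0239
down 24.69 [ 0.5536 -0.3035  0.2466] [ 0.2859 -0.1599 -0.8269] [ 0.0267  0.0073 -0.0318] 0.0237
seat 24.94 [ 0.5537 -0.3035  0.2465] [-0.3096 -0.2027 -0.3458] [ 0.0051  0.0161 -0.0312] 0.024
rel 26.02 [ 0.5537 -0.3035  0.2465] [ 0.0187 -0.1555 -0.4629] [-0.0316 -0.0085 -0.0269] 0.0877
up 26.69 [ 0.5536 -0.3035  0.3488] [ 0.193  -0.3251 -0.3264] [ 0.0347  0.0007 -0.0194] 0.0876
[ -1.5636  -4.1635  88.5164  -0.      95.6471 101.4364]
```

View pics/k3.png

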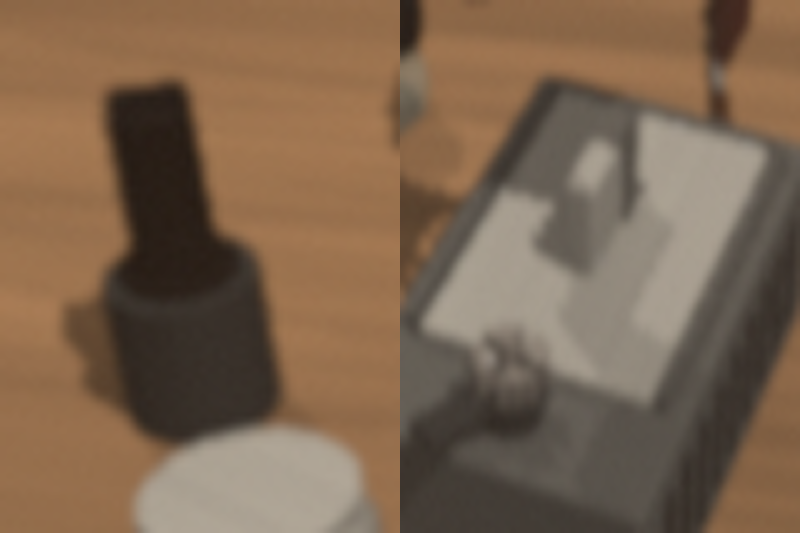

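The key stands upright in the tube, and the cover and rib are clear with the ear away. Next is grasping the rib and lifting.

```bash
cat > pl.py <<'E'
import numpy as np
from scipy.spatial.transform import Rotation as Ro
th=39.66;psi=6.9;c=np.array([.484,.272,0])
O=[180,-th,psi]; t=np.radians(th)
def tcp(dx=0,dz=0,gx=0):
    # gx: cover centre offset along tool x from grasp point
    P=np.array([-.05685+.07*np.cos(t)+dx,0,.006+.07*np.sin(t)+dz])
    n=np.array([-np.sin(t),0,np.cos(t)]);u=np.array([np.cos(t),0,np.sin(t)])
    return c+Ro.from_euler('z',psi,degrees=True).apply(P+.192*n-gx*u)
E
cat > s6.py <<'E'
from station import r
from h import *
from pl import *
np.set_printoptions(precision=4,suppress=True)
def pr(*a): s=r.sense();print(*a,round(float(s["clock"]),2),s["tcp_pos"],s["contact_force"],s["torque"],round(float(s["opening"]),4));return s
print(tcp(.004),r.inverse_kinematics(tcp(.004,.12),O),r.inverse_kinematics(tcp(.004),O))
x,y=.539,.0193
r.servo_line([x,y,.252],speed=.1);pr("at")
r.grab(squeeze=30);pr("grab")
r.servo_line([x,y,.272],speed=.04);pr("lift")
r.servo_line([x,y,.40],speed=.15);r.wait(.2);pr("up")
d={n:r.snapshot(n) for n in("scene","top")};pickle.dump(d,open("d4.pkl","wb"))
cv2.imwrite("pics/k4.png",d["scene"]["frame"][100:340,200:520,::-1].repeat(2,0).repeat(2,1))
E
python3 s6.py
```

```text
[0.3634 0.2574 0.1985] [ 38.0464 -34.9108 116.6281 -21.4425  64.556  124.528 ] [ 38.0464 -31.3313 126.6392 -24.7515  52.0406 130.7828]
at 28.96 [0.5392 0.0193 0.2527] [0.397  0.6991 0.2509] [ 0.0449 -0.0296 -0.0049] 0.0876
grab 30.11 [0.539  0.0192 0.252 ] [-0.1081 -0.5032 -0.4762] [-0.0668  0.0179 -0.007 ] 0.0118
lift 30.76 [0.539  0.0193 0.2721] [ 0.2099 -0.3952 -3.0149] [0.0559 0.0153 0.0051] 0.0119
up 31.96 [0.539  0.0193 0.3987] [-0.0421 -0.675  -2.2674] [ 0.0828 -0.002   0.02  ] 0.0117
```

View pics/k4.png

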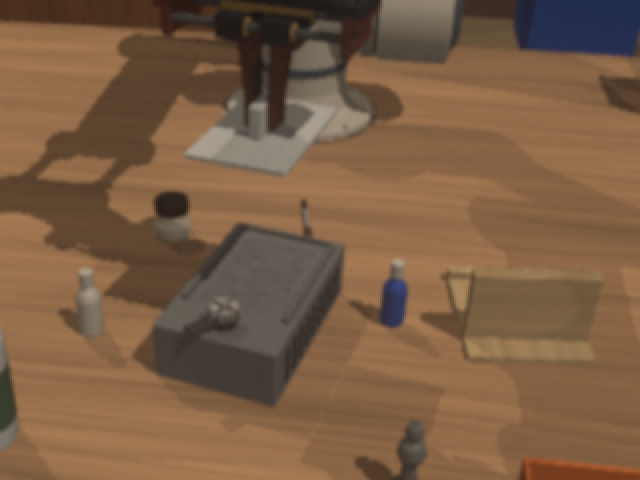

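The cover hangs level in the fingers and the unit is clear. The near plate corners are at (187,157) and (286,172) in the crop. I'll check the grip offset, move over the rest, and descend with force checks.

```bash
cat > s7.py <<'E'
from station import r
from h import *
from pl import *
np.set_printoptions(precision=4,suppress=True)
def pr(*a): s=r.sense();print(*a,round(float(s["clock"]),2),s["tcp_pos"],s["contact_force"],s["torque"],round(float(s["opening"]),4));return s
S=pickle.load(open("d4.pkl","rb"))["scene"]
q=onplane(S,np.array([(187,157),(286,172)])/2+[199.75,99.75],.2117);u=np.array([np.cos(np.radians(-13)),np.sin(np.radians(-13)),0])
gx=(q.mean(0)-[.539,.0193,0])@u-.07;print(q,np.linalg.norm(q[0]-q[1]),"gx",gx)
gx=np.clip(gx,-.004,.004)*.5
r.reach(tcp(.005,.12,gx),O);r.wait(.2);pr("hover")
r.servo_line(tcp(.005,.03,gx),O,speed=.1);r.wait(.2);f0=pr("near")["contact_force"]
for dz in np.arange(.027,-.006,-.0015):
    r.servo_line(tcp(.005,dz,gx),O,speed=.03);s=r.sense();f=s["contact_force"]-f0
    if np.linalg.norm(f)>3: break
print("dz",dz,f);pr("stop")
d={n:r.snapshot(n) for n in("scene","top")};pickle.dump(d,open("d5.pkl","wb"))
c=lambda f,x0,x1,y0,y1,w,h:cv2.resize(f[y0:y1,x0:x1,::-1],(w,h),interpolation=cv2.INTER_CUBIC)
cv2.imwrite("pics/k5.png",np.hstack([c(d["scene"]["frame"],400,520,190,300,420,385),c(d["top"]["frame"],110,230,240,350,380,385)]))
E
python3 s7.py
```

```text
[[ 0.6028 -0.0364  0.2117]
 [ 0.6164  0.0477  0.2117]] 0.0851674329177463 gx 0.001874091974920153
hover 33.29 [0.3647 0.2567 0.3185] [ 0.3875  0.1516 -2.1637] [-0.0675  0.5004  0.0078] 0.0118
near 34.54 [0.3638 0.2576 0.2287] [ 0.8613  0.2741 -2.7045] [-0.0492  0.5978  0.0083] 0.0121
dz 0.0029999999999999784 [-5.7735 -2.2209  3.5474]
stop 38.79 [0.3637 0.2575 0.2016] [-4.9122 -1.9468  0.8429] [-0.2119  0.4166 -0.1914] 0.0119
```

View pics/k5.png

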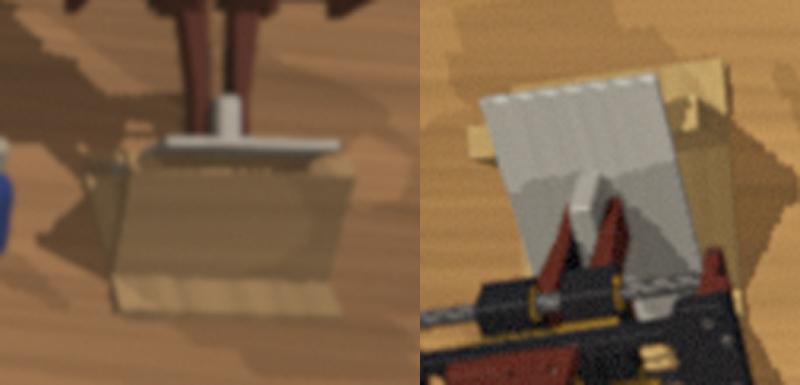

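The cover lies square and centred over the wall, and its upper part is touching the wall edge (crop ≈ (250,145)). I'll ease it down the slope until the lower end seats, then release.

```bash
cat > s8.py <<'E'
from station import r
from h import *
from pl import *
np.set_printoptions(precision=4,suppress=True)
def pr(*a): s=r.sense();print(*a,round(float(s["clock"]),2),s["tcp_pos"],s["contact_force"],s["torque"],round(float(s["opening"]),4));return s
gx=.00094;f0=np.array([.86,.27,-2.7])
dx,dz=.005,.0035
for k in range(7):
    r.servo_line(tcp(dx,dz,gx),O,speed=.02);f=r.sense()["contact_force"]-f0
    print(round(dx,4),round(dz,4),f)
    if k and np.linalg.norm(f)>9: break
    dx-=.001;dz-=.001*np.tan(t)
r.wait(.2);pr("pre");r.let_go();r.wait(.3);pr("rel")
n=np.array([-np.sin(t)*np.cos(np.radians(psi)),-np.sin(t)*np.sin(np.radians(psi)),np.cos(t)])
p=tcp(dx,dz,gx)
r.servo_line(p+n*.08,O,speed=.1);pr("ret")
r.servo_line(p+n*.08+np.array([0,0,.12]),O,speed=.15);
r.move_joints([-71.774,5.22,70.514,0,104.267,-3.249]);r.wait(.2);pr("home")
d={n:r.snapshot(n) for n in("scene","top")};pickle.dump(d,open("d6.pkl","wb"))
c=lambda f,x0,x1,y0,y1,w,h:cv2.resize(f[y0:y1,x0:x1,::-1],(w,h),interpolation=cv2.INTER_CUBIC)
o=np.zeros((600,800,3),np.uint8)
o[:300,:400]=c(d["scene"]["frame"],400,520,200,290,400,300)
o[300:,:400]=c(d["scene"]["frame"],140,440,140,365,400,300)
o[:300,400:]=c(d["top"]["frame"],110,230,245,360-25,400,300)
o[300:,400:]=c(d["top"]["frame"],80,560,90,450,400,300)
cv2.imwrite("pics/k6.png",o)
E
python3 s8.py
```

```text
0.005 0.0035 [-3.8004 -2.253   4.551 ]
0.004 0.0027 [-2.5701 -0.3923  3.914 ]
0.003 0.0018 [-2.5376 -1.0677  4.6232]
0.002 0.001 [-2.1748 -0.6902  4.8041]
0.001 0.0002 [ 1.8928 -0.1628  5.9269]
0.0 -0.0006 [ 3.1035 -0.9758  8.4615]
pre 40.59 [0.3592 0.257  0.1986] [4.1303 0.7457 5.6496] [-0.0267 -0.7747 -0.0249] 0.0116
rel 42.12 [0.3587 0.2568 0.1973] [-0.262  -0.5364 -0.1346] [-0.0535  0.2579 -0.0218] 0.0883
ret 43.08 [0.308  0.2506 0.2582] [-0.2057 -0.8082 -0.0902] [-0.0371  0.2828  0.0442] 0.0875
home 47.19 [ 0.2202 -0.558   0.4048] [ 0.6146 -0.1319 -0.1604] [-0.0093  0.0062 -0.0139] 0.0877
```

View pics/k6.png

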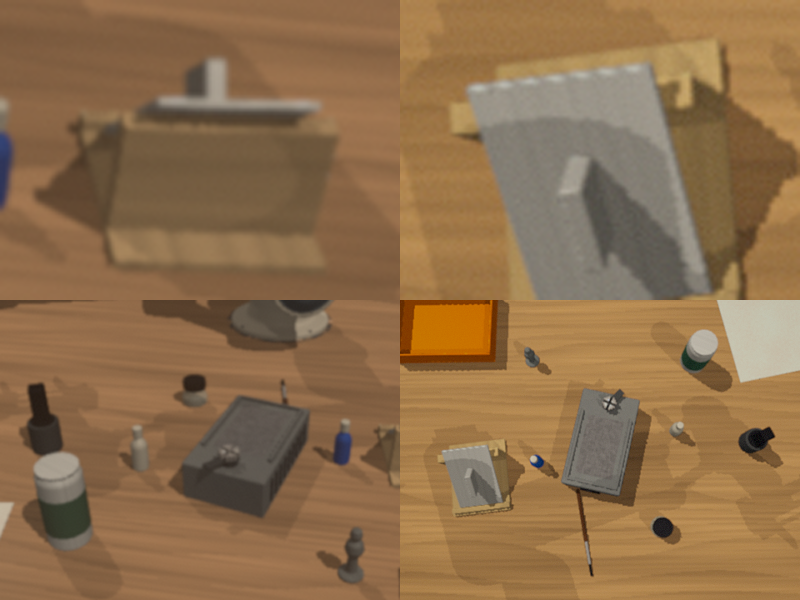

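k6 shows the cover leaning on the rest, rib up, with the upper end over the wall, the key upright and the bystanders in place. A last numeric check of squareness, the lower end and the bystanders follows.

Run:
```python
from h import *
np.set_printoptions(precision=4,suppress=True)
T0=pickle.load(open("d0.pkl","rb"))["top"];T=pickle.load(open("d6.pkl","rb"))["top"]
f=T["frame"].astype(int)[240:350,110:230];m=((f.max(2)-f.min(2)<28)&(f.max(2)>55)).astype(np.uint8)
m=cv2.morphologyEx(m,cv2.MORPH_OPEN,np.ones((3,3),np.uint8))
c=max(cv2.findContours(m,0,1)[0],key=cv2.contourArea);q=cv2.approxPolyDP(cv2.convexHull(c),3,True).reshape(-1,2)+[110,240];print(q.tolist())
lo=q[np.argsort(-q[:,1])[:2]];hi=q[np.argsort(q[:,1])[:2]]
lo=lo[np.argsort(lo[:,0])];hi=hi[np.argsort(hi[:,0])]
L=onplane(T,lo,.0098);H=onplane(T,hi,.0992);b=np.array([0,.0027,0])
ps=np.radians(6.9);R=np.array([[np.cos(ps),np.sin(ps),0],[-np.sin(ps),np.cos(ps),0],[0,0,1]])
print("rest frame lo",(L+b-[.484,.272,0])@R.T,"hi",(H+b-[.484,.272,0])@R.T)
a=lambda v:np.degrees(np.arctan2(v[1],v[0]))
print("yaw",a(H.mean(0)-L.mean(0)),a(L[0]-L[1])-90,a(H[0]-H[1])-90,"len",np.linalg.norm(H.mean(0)-L.mean(0)))
g=lambda d:cv2.cvtColor(d["frame"],cv2.COLOR_RGB2GRAY).astype(np.float32)
for n,(x,y) in dict(a=(414,244),b=(244,284),fig=(237,158),can=(438,150),jar=(395,362),brush=(302,370)).items():
    A=g(T0)[y-25:y+25,x-20:x+20];B=g(T)[y-25:y+25,x-20:x+20];print(n,cv2.phaseCorrelate(A,B),abs(A-B).mean())
```

```text
[[184, 265], [202, 332], [153, 338], [131, 271]]
rest frame lo [[-0.0569  0.0434  0.0098]
 [-0.0573 -0.0424  0.0098]] hi [[ 0.0495  0.0429  0.0992]
 [ 0.0482 -0.0429  0.0992]]
yaw 6.632671295427033 6.63201381527449 6.073316994369904 len 0.13864357241654882
a ((-0.12012485527973382, -0.015809059711607176), 0.9716828389167785) 2.844
b ((-0.04771896035385126, 0.03406216939630724), 1.0034594016075133) 2.748
fig ((-0.036727578326956944, -0.09649863647179302), 1.0066694501638414) 2.6895
can ((-0.01832062345640395, 0.0726407578592827), 1.019243417263031) 2.8105
jar ((-0.04966120799472762, 0.15214727474221945), 1.0186932790279388) 3.1005
brush ((-0.11922745946618107, -0.0816856603585947), 0.9237944669723511) 2.759
```

The lower end sits just inside the strip, the cover is square to within 1° and centred, and no bystander has moved. Handing in.

```bash
python3 -c "
from station import r
print(r.hand_in())"
```

```text
the job is handed in; nothing more can be done
None
```

I handed the job in at about 47 s on the robot's clock: the screw is at its stop with the ear clear, the key is upright in its stand, and the cover leans squarely on the rest, rib up. The last pictures show no bystander moved; the hand-in returned no verdict.

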